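# Guard down and second speed on the clockmaker's lathe

## Task

Get the bench lathe ready for polishing the arbor in it: swing the raised chuck guard down over the chuck until it is fully shut, and push the speed lever out of neutral, on through its first notch, until it is fully home in the second notch at the far end of its travel. Just push with the fingertips, without taking the lever between the fingers or forcing anything, and leave the loose things around the lathe where they are.

Things in the scene. Friction and masses are not known exactly. Their poses are not given: they have to be found in the camera images.
- lathe: Grey bench lathe fixed on a beech board (320 x 500 x 18 mm). Origin: bench surface, below the spindle axis at the headstock's chuck-side face. x: square to the spindle, away from the operator; y: along the spindle, from chuck to headstock; z up; yaw within 17 deg. Headstock x -53..53, y 0..125, top z 172 mm; chuck at -y, 68 mm diameter, axis z 130; the rest (motor, carriage, tailstock) under z 172.
- knob (a point): Centre of the black ball (25 mm diameter) on the speed lever, a 9 mm steel rod up through the headstock's top. It moves on an 85 mm arc about lever_pivot in the lathe's x-z plane: leaning 30 deg to lathe -x = neutral, upright = first notch, 30 deg to +x = second notch (end with two brass pips). A 3 mm steel quadrant stands 19 mm to the lever's +y side, up to z 195 mm.
- lever_pivot (a point): Fixed point on the lever's pivot axis (parallel to lathe y), inside the headstock, 157 mm above the bench, at lathe x = 0, y = 85 mm, in the plane in which the ball swings.
- lever (a joint): Speed lever angle, rad: 0 = neutral (start), 0.525 = first notch (upright), 1.05 = second notch, at a hard end stop. A spring detent resists: about 2.5 N at the ball to leave neutral, about 4.5 N to leave the first notch. Beyond about 0.15 rad it snaps into the first notch by itself, and only beyond about 0.92 rad home into the second; let go before that, it falls back into the first notch.
- guard_face (a point): Middle of the outer face of the guard's sloping front flap. Guard: bent clear sheet 4 mm thick, 74 mm wide along lathe y, dark frame, aluminium beading on its front edge 27 mm beyond this point. The point turns at 101 mm radius about guard_hinge; guard shut, it lies 101 mm to lathe -x of the hinge, level with it, and the flap slopes down 34 deg towards -x. Push it down along its arc.
- guard_hinge (a point): Fixed point on the guard's hinge axis (parallel to lathe y, behind the chuck), 176 mm above the bench, at lathe x = 56, y = -44 mm, at the middle of the guard's width.
- guard (a joint): Guard angle, rad: 0 = fully shut on its stop, positive = raised (front edge lifts up and back); starts 0.95 to 1.2, end of travel 1.25. The hinge is stiff: the guard stays where it is left and takes about 2 N at the flap to push down.
- chuck_key: Steel T-shaped chuck key, 76 mm long, cross bar 64 mm, 13 mm thick, lying on the base board in front of the headstock; to be left alone. Origin: underside, middle.
- barrel: Brass mainspring barrel, 44 mm diameter, 31 mm high, standing on the base board in front of the chuck; to be left alone. Origin: centre of the underside.
- tin: Aluminium tin, 52 mm diameter, 30 mm high, standing on the front right of the base board; to be left alone. Origin: centre of the underside.
- oil: Small amber oil bottle, 28 mm diameter, 65 mm high, standing on the base board behind the chuck; to be left alone. Origin: centre of the underside.

How it is judged (in metres and radians):
At the end, for the whole second after the job is handed in: The speed lever is in the second notch (within 0.07 rad of its end stop) and the guard is shut (within 0.06 rad of its stop) (value of joint lever above 0.98 rad and value of joint guard below 0.06 rad); the robot touches nothing.
It fails at once if the lathe, its lever or its guard is forced or squeezed with more than 60 N (contact force between the fingers and lathe above 60 N).
It fails at once if the lever's ball is taken between the fingers instead of being pushed (distance between the grasp point and knob below 0.014 m).
It fails at once if a loose thing (chuck key, barrel, tin or oil bottle) is moved more than 20 mm or lifted (distance of any of chuck_key, barrel, tin, oil from where it was at the start of the episode above 0.02 m).
It also fails if it takes over 56 s, if anything falls off the work surface, if the arm or the gripper's body presses on something with over 40 N, if the wrist force passes 120 N, or if a joint passes its speed limit or range.

## Robot

A 7-joint arm with a two-finger parallel gripper is mounted at the origin on the work surface. World frame = base frame: x ahead of the robot, y to its left, z up, the work surface at z = 0. Lengths are in mm, angles in rad, forces in N, time in s.
With the tool pointing down it reaches from about 425 to 875 mm from the base axis. Payload 4.7 kg.
Tool frame: the origin (TCP) lies on the centre line of the jaws, within the pads' length; the fingertips stand 14 mm ahead of it and the grasp point (between the pads) lies 5 mm behind it (env.tcp_to_tips is the distance from the TCP to the fingertips, in mm); y points along the fingers, x is the direction in which the jaws open and shut, and the axes are right-handed (so a half turn about y gives the same grasp; the last joint's range is limited). The gripper opens to 85 mm and grips with 20 to 120 N. Pads are 22 mm wide; open, the fingers measure 114 mm over their backs; the gripper's body (76 mm by 85 mm) begins 54 mm behind the grasp point. The pads swing forward as they close: fully open they stand 13 mm farther back than shut.
Start: joints at [1.225, 0.321, -0.07, 1.45, 0.023, 1.371, -0.057], TCP at [228.838, -608.405, 245.349] pointing down, gripper open.
Joint ranges: [-2.86, 2.86], [-0.3, 2.09], [-1.38, 1.24], [0.06, 2.45], [-1.56, 4.7], [0.09, 2.05], [-2.69, 2.69]. Speed limits (rad/s): [2.57, 2.57, 3.14, 3.14, 3.14, 3.14, 3.14].

## Interface

Orientations are given as a 3x3 rotation matrix whose columns are the frame's x, y, z axes.
In Python, from cell import sensors, snapshot, calibration, env gives the robot as it stands.
- The arm moves only by the tool servo_tool, never from a script. Its argument "increments" is a list of rows, each a list of 7 numbers: the opening, from -1 (shut) to 1 (fully open), then the shift along the tool's x, y, z in units of 40 mm (1.0 is 40 mm), then the turn, a rotation vector about the tool's x, y, z in units of 5 degrees (1.0 is 5 degrees). In form: [[grip, tx, ty, tz, wx, wy, wz], ...]. A call has 1 to 5 rows; each row is the pose to reach, as a shift and turn from the pose measured when the call began, along the tool's axes at that moment; what a row does not reach only later rows make up. A row lasts 1/12 s, in which the tool goes at most 41.7 mm and 7.16 degrees, less where a joint would pass 70% of its speed; a pose out of reach is approached as far as the arm can. A call with a gripper value outside its range is refused whole. The fingers move at their own pace and stop on an object; the grip force is fixed at half the most. Time passes only in rows, so rows that repeat a pose let the fingers close. It gives the time, the measured TCP pose, the force and the opening at its end, in the units of the state.
- sensors.sense(): the state, without advancing time (a new reading comes with each control period).
- snapshot(name): name is "scene" or "top" or "wrist"; returns (picture, depth): 420x560x3 uint8, red, green, blue; 420x560 float32, mm along the optical axis (not along the pixel's ray), 0 where there is no reading.
- calibration(name): a dict with "fx", "fy", "cx", "cy" (pixels), "dist_coeffs" ([k1, k2, p1, p2, k3] as OpenCV has them; the pictures are not rectified), "world_from_camera" (4x4, takes a point from camera to world coordinates). Camera axes: x right, y down, z forward; pixel columns grow to the right and rows downward; lengths in mm; the calibration is good to about 2 mm. A picture is of the moment at which its call begins: read the wrist's pose just before it. calibration takes no time and is no camera call; for the wrist camera it gives the pose at the moment of the call.
- env.hand_in(): hands the job in, once; it reports no verdict.
The state is a dict: "time_s": time; "joint_positions": joint angles; "joint_vel": joint speeds; "joint_torque": joint torques, N m; "tool_pos": TCP position; "orientation": TCP orientation; "force": force on the tool from outside, world axes, zero at the start; "wrist_torque": the same for the moment, N m; "gripper_width": finger opening in mm.
Only numpy, scipy, OpenCV 4.12 (cv2) and the standard library are available. Lean on these libraries where they do the work, as an engineer would, in place of code of your own. Each camera call takes 0.05 s, during which the arm holds its last target.

## Working session

There is one attempt and no reset: what is moved stays moved. The work goes in short steps, Python scripts to look and compute and a tool call to move; the robot and the scene stay as the last step left them, time stands still between calls to the robot, and variables do not carry over. Pictures are saved under pics/ and viewed, and the job is handed in when it is done.

Besides the shell and the picture viewer there is one more tool, called after "Call:" in YAML: its name, and indented under it one key for each argument. servo_tool: Moves the arm, as the interface text tells. Its arguments: {"type":"object","properties":{"increments":{"type":"array"}},"required":["increments"]}

```bash
mkdir -p pics; ls
python3 - <<'E'
from cell import sensors, snapshot, calibration, env
import cv2,numpy as np
for n in ["scene","top"]:
    p,d=snapshot(n); cv2.imwrite(f"pics/{n}0.png",p[:,:,::-1]); np.save(f"pics/{n}0.npy",d)
    c=calibration(n); print(n,c)
s=sensors.sense(); print(s)
E
```

```text
pics
scene {'fx': 519.8490982537807, 'fy': 519.8490982537807, 'cx': 277.1824596358156, 'cy': 213.15142044040846, 'dist_coeffs': array([0.04648417, 0.        , 0.        , 0.        , 0.        ]), 'world_from_camera': array([[-9.97770977e-01, -5.39577998e-02,  3.92636305e-02,
         5.28562378e+02],
       [-6.43946579e-02,  6.24189062e-01, -7.78615016e-01,
         6.86554483e+02],
       [ 1.75044245e-02, -7.79407833e-01, -6.26272325e-01,
         7.55760563e+02],
       [ 0.00000000e+00,  0.00000000e+00,  0.00000000e+00,
         1.00000000e+00]])}
top {'fx': 404.0410921479363, 'fy': 404.0410921479363, 'cx': 273.6279280952406, 'cy': 202.30656788244406, 'dist_coeffs': array([-0.01004648,  0.        ,  0.        ,  0.        ,  0.        ]), 'world_from_camera': array([[-1.34569111e-02, -9.92423394e-01,  1.22125827e-01,
         5.09957373e+02],
       [-9.99297285e-01,  1.76211537e-02,  3.30821949e-02,
        -6.87232464e+01],
       [-3.49835421e-02, -1.21594824e-01, -9.91963130e-01,
         9.03580498e+02],
       [ 0.00000000e+00,  0.00000000e+00,  0.00000000e+00,
         1
[... 178 characters left out ...]
([-3.29101279e-05, -1.19084953e-03,  1.30770549e-03, -3.78646793e-03,
       -1.15889541e-03,  1.23798697e-03, -1.15787746e-03]), 'joint_torque': array([-1.19351330e-04, -4.94875574e+01, -3.83883622e-01, -3.15212345e+01,
        1.31080498e-02,  7.49641360e-03,  1.04542423e-05]), 'tool_pos': array([ 228.67467603, -607.95585604,  244.34014486]), 'orientation': array([[ 3.52131311e-01, -6.64815621e-04,  9.35950372e-01],
       [-9.35949061e-01,  1.56772058e-03,  3.52131931e-01],
       [-1.70141146e-03, -9.99998550e-01, -7.01900555e-05]]), 'force': array([-0.01244355,  0.38593475,  0.00230986]), 'wrist_torque': array([ 0.00540952, -0.00515554,  0.00486059]), 'gripper_width': 85.21270635593675}
```

View pics/scene0.png

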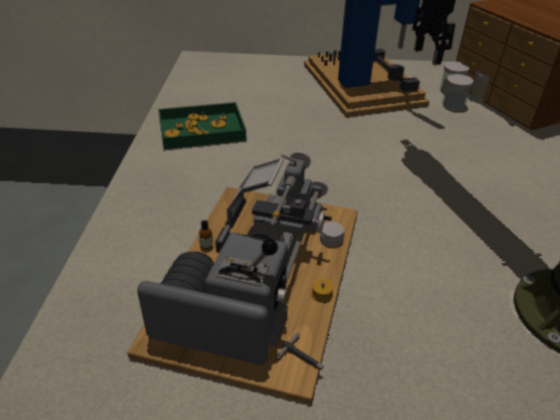

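View pics/top0.png

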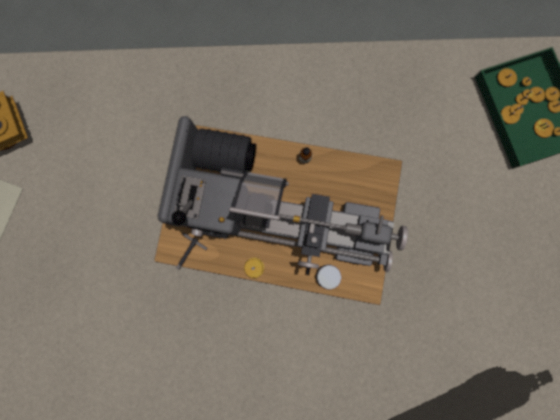

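Run:
```python
import cv2
p=cv2.imread("pics/top0.png");c=p[105:310,150:410];cv2.imwrite("pics/topc.png",cv2.convertScaleAbs(cv2.resize(c,None,fx=3,fy=2.9,interpolation=2),alpha=1.6,beta=10))
p=cv2.imread("pics/scene0.png");c=p[140:390,130:370];cv2.imwrite("pics/scenec.png",cv2.convertScaleAbs(cv2.resize(c,None,fx=2.4,fy=2.4,interpolation=2),alpha=1.6,beta=10))
```

```text
(no output)
```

View pics/topc.png

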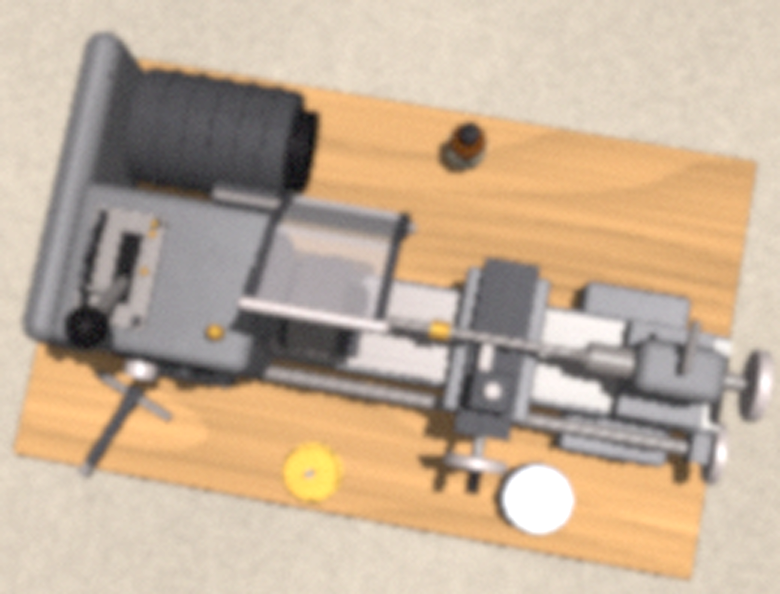

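View pics/scenec.png

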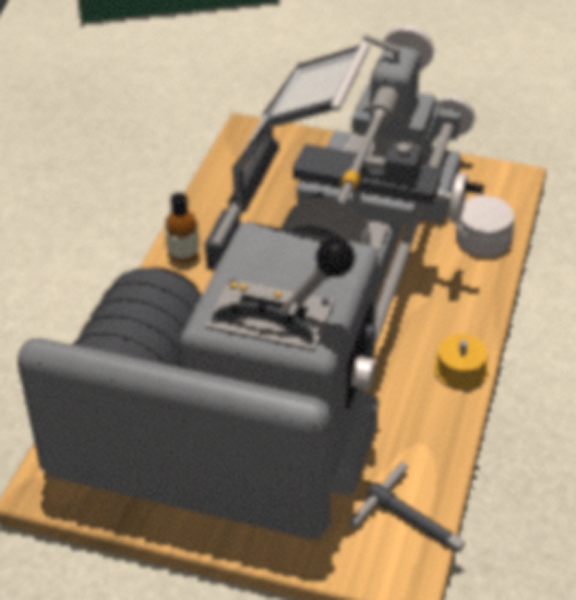

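```bash
cat > h.py <<'E'
from cell import sensors, snapshot, calibration, env
import cv2,numpy as np
def ray(n,u,v,c=None):
    c=c or calibration(n);K=np.array([[c['fx'],0,c['cx']],[0,c['fy'],c['cy']],[0,0,1]])
    q=cv2.undistortPoints(np.array([[[u,v]]],float),K,c['dist_coeffs'])[0,0]
    T=c['world_from_camera'];return T[:3,3],T[:3,:3]@np.array([q[0],q[1],1.])
def atz(n,u,v,z):
    o,d=ray(n,u,v);return o+d*(z-o[2])/d[2]
def tri(*obs):
    A=np.zeros((3,3));b=np.zeros(3);R=[]
    for n,u,v in obs:
        o,d=ray(n,u,v);d=d/np.linalg.norm(d);P=np.eye(3)-np.outer(d,d);A+=P;b+=P@o;R.append((P,o))
    x=np.linalg.solve(A,b);return x,[np.linalg.norm(P@(x-o)) for P,o in R]
def topc(x,y): return ("top",150+x/3,105+y/2.9)
def scc(x,y): return ("scene",130+x/2.4,140+y/2.4)
E
python3 - <<'E'
from h import *
np.set_printoptions(precision=1,suppress=True)
B=[atz(*topc(*p),18) for p in [(14,455),(690,578),(757,160)]]
print(B,np.linalg.norm(B[1]-B[0]),np.linalg.norm(B[2]-B[1]))
e=B[0]-B[1];print("yaw",np.degrees(np.arctan2(-e[0],e[1])));e=B[2]-B[1];print(np.degrees(np.arctan2(e[1],e[0])))
S=[atz(*scc(*p),18) for p in [(545,168),(238,113),(0,518)]];print(S, np.linalg.norm(S[0]-S[1]));e=S[1]-S[0];print(np.degrees(np.arctan2(e[1],e[0])))
print("ball",tri(topc(87,326),scc(335,257)), atz(*topc(87,326),230.6),atz(*scc(335,257),230.6))
print("bead left",tri(topc(240,302),scc(340,106)))
print("bead right",tri(topc(388,325),scc(366,44)))
E
```

```text
[array([491.9, 223.8,  18. ]), array([ 396.4, -262.6,   18. ]), array([ 708. , -325.7,   18. ])] 495.6975404197195 317.8780659265166
yaw -11.100508435581828
-11.458034692051127
[array([ 393.1, -257.9,   18. ]), array([ 696.6, -320.8,   18. ]), array([795.3, 170.2,  18. ])] 309.85032778861745
-11.695831151630541
ball (array([568.9, 114. , 229.6]), [np.float64(1.206434750233745), np.float64(1.2064347502340669)]) [570.  113.7 230.6] [567.6 115.2 230.6]
bead left (array([574.6,  20.5, 278.3]), [np.float64(2.7588292364055866), np.float64(2.758829236405439)])
bead right (array([561.4, -56.4, 277.8]), [np.float64(2.3149859021549264), np.float64(2.3149859021548935)])
```

Call:
servo_tool:
  increments:
    - [-1,-0.4,-0.6,0.5,0,1.3,0]
    - [-1,-0.9,-1.2,1.2,0,2.6,0]
    - [-1,-1.4,-1.7,1.9,0,3.9,0]
    - [-1,-2.0,-2.0,2.6,0,5.2,0]
    - [-1,-2.6,-2.0,3.4,0,6.4,0]

```text
time_s: 0.52
tool_pos: [319.9, -462.9, 327.5]
orientation: [[-0.205, 0.002, 0.979], [-0.979, -0.003, -0.205], [0.002, -1.0, 0.002]]
force: [1.0, -0.8, -0.1]
gripper_width: 26.0
```

```bash
cat >> h.py <<'E'
np.set_printoptions(precision=3,suppress=True)
Yaw=np.radians(-11.4);O=np.array([593.9,22.5,0.])
R=np.array([[np.cos(Yaw),-np.sin(Yaw),0],[np.sin(Yaw),np.cos(Yaw),0],[0,0,1]])
def st(target=None):
    s=sensors.sense();p=s['tool_pos'];o=s['orientation']
    print("t",round(s['time_s'],2),"tcp",p,"lathe",R.T@(p-O),"F",R.T@s['force'],"w",s['gripper_width'],"tips",env.tcp_to_tips)
    print("q",s['joint_positions']);print("tool axes in lathe",(R.T@o).round(3).tolist())
    if target is not None:
        d=O+R@np.array(target,float)-p;print("units to lathe target",o.T@d/40)
    Rd=R@np.array([[0,0,1],[-1,0,0],[0,-1,0]],float);rv=cv2.Rodrigues(o.T@Rd)[0].ravel();print("turn units",np.degrees(rv)/5)
E
python3 -c "
from h import *
st([10,-44,330])"
```

```text
t 0.52 tcp [ 319.901 -462.885  327.535] lathe [-172.653 -529.967  327.535] F [ 1.119 -0.54  -0.064] w 25.960493503648564 tips 14.0
q [ 1.021  0.11  -0.112  1.541  0.013  1.488 -0.868]
tool axes in lathe [[-0.007, 0.002, 1.0], [-1.0, -0.002, -0.007], [0.002, -1.0, 0.002]]
units to lathe target [-12.181  -0.08    4.48 ]
turn units [-0.025 -0.082  0.026]
```

Call:
servo_tool:
  increments:
    - [-1,-0.95,0,0.3,0,0,0]
    - [-1,-1.9,0,0.7,0,0,0]
    - [-1,-2.85,0,1.05,0,0,0]
    - [-1,-3.8,0,1.4,0,0,0]
    - [-1,-4.8,0,1.8,0,0,0]

```text
time_s: 0.93
tool_pos: [429.1, -289.0, 327.1]
orientation: [[-0.205, 0.001, 0.979], [-0.979, -0.003, -0.205], [0.003, -1.0, 0.002]]
force: [1.0, -0.7, -0.1]
gripper_width: 0.0
```

Call:
servo_tool:
  increments:
    - [-1,-0.95,0,0.35,0,0,0]
    - [-1,-1.9,0,0.7,0,0,0]
    - [-1,-2.85,0,1.05,0,0,0]
    - [-1,-3.8,0,1.4,0,0,0]
    - [-1,-4.7,0,1.7,0,0,0]

```text
time_s: 1.35
tool_pos: [534.9, -116.7, 326.5]
orientation: [[-0.205, 0.001, 0.979], [-0.979, -0.003, -0.205], [0.002, -1.0, 0.002]]
force: [0.6, -0.1, 0.0]
gripper_width: -0.3
```

```bash
python3 -c "
from h import *
st([16,-44,320])
p,d=snapshot('wrist');cv2.imwrite('pics/w1.png',p[:,:,::-1])
p,d=snapshot('scene');cv2.imwrite('pics/s1.png',p[:,:,::-1])
"
```

```text
t 1.35 tcp [ 534.946 -116.7    326.469] lathe [ -30.277 -148.106  326.469] F [ 0.571 -0.008  0.045] w -0.3459409257555574 tips 14.0
q [ 0.606  0.098 -0.475  1.566  0.048  1.487 -1.648]
tool axes in lathe [[-0.007, 0.002, 1.0], [-1.0, -0.002, -0.007], [0.002, -1.0, 0.002]]
units to lathe target [-2.611  0.157  1.138]
turn units [-0.02  -0.081  0.028]
```

View pics/w1.png

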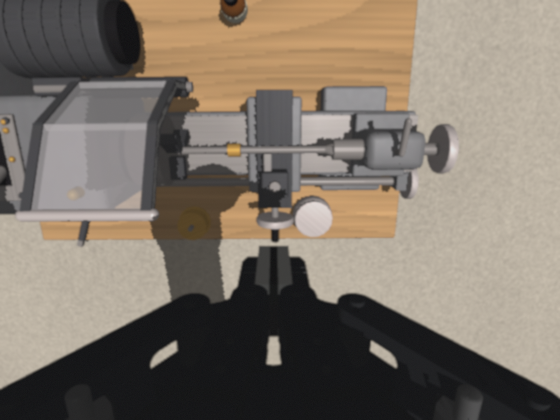

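View pics/s1.png

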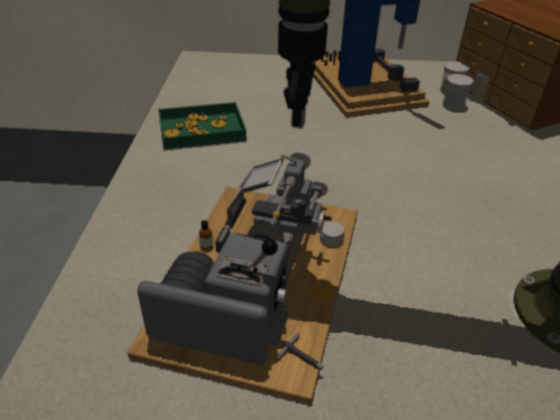

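The wrist picture shows the guard with its beading from (22,215) to (156,214), parallel to the image rows, so the yaw fits; the shut fingers are at the bottom (275,250). Checking the beading against the model.

```bash
python3 -c "
from h import *
for p in [(22,215),(156,214)]:
  print(R.T@(atz('wrist',*p,278)-O))
print('hinge knob', R.T@(atz('wrist',183,88,176)-O))
st([16,-44,320])
"
```

```text
[-17.359   0.568 278.   ]
[-16.266 -76.351 278.   ]
hinge knob [ 55.349 -69.844 176.   ]
t 1.45 tcp [ 536.578 -110.496  326.352] lathe [ -29.903 -141.703  326.352] F [ 0.397 -0.719  0.7  ] w 0.03219000819421175 tips 14.0
q [ 0.602  0.1   -0.481  1.565  0.044  1.487 -1.645]
tool axes in lathe [[0.005, 0.002, 1.0], [-1.0, 0.002, 0.005], [-0.002, -1.0, 0.002]]
units to lathe target [-2.437  0.165  1.159]
turn units [-0.02   0.055 -0.021]
```

Call:
servo_tool:
  increments:
    - [-1,-0.5,0,0.25,0,0,0]
    - [-1,-1.0,0,0.5,0,0,0]
    - [-1,-1.6,0,0.8,0,0,0]
    - [-1,-2.2,0,1.0,0,0,0]
    - [-1,-2.6,0.1,1.15,0,0,0]

```text
time_s: 1.87
tool_pos: [602.6, -15.1, 322.7]
orientation: [[-0.191, 0.003, 0.982], [-0.982, 0.003, -0.191], [-0.003, -1.0, 0.002]]
force: [-0.1, 0.5, 0.8]
gripper_width: 0.2
```

```bash
python3 -c "
from h import *
st([16,-44,285])
p,d=snapshot('wrist');cv2.imwrite('pics/w2.png',p[:,:,::-1])
"
```

```text
t 1.87 tcp [602.642 -15.11  322.713] lathe [ 16.004 -35.14  322.713] F [-0.158  0.489  0.822] w 0.22181281153497567 tips 14.0
q [ 0.442  0.235 -0.555  1.438  0.121  1.501 -1.872]
tool axes in lathe [[0.007, 0.002, 1.0], [-1.0, 0.003, 0.007], [-0.003, -1.0, 0.002]]
units to lathe target [ 0.224  0.942 -0.004]
turn units [-0.024  0.076 -0.036]
```

View pics/w2.png

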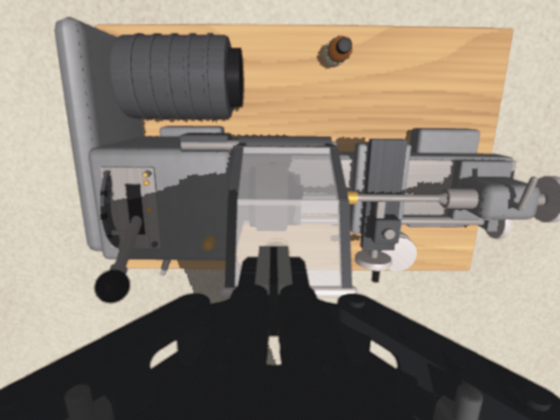

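Call:
servo_tool:
  increments:
    - [-1,0.1,0.4,0,0,0,0]
    - [-1,0.2,0.8,0,0,0,0]
    - [-1,0.22,0.95,0,0,0,0]
    - [-1,0.22,1.05,-0.05,0,0,0]
    - [-1,0.22,1.15,-0.1,0,0,0]

```text
time_s: 2.33
tool_pos: [597.6, -20.2, 276.2]
orientation: [[-0.188, 0.003, 0.982], [-0.982, 0.005, -0.188], [-0.005, -1.0, 0.002]]
force: [-2.3, -0.0, 7.0]
gripper_width: -0.1
```

```bash
python3 -c "
from h import *
st([10,-44,275])
"
```

```text
t 2.33 tcp [597.582 -20.204 276.206] lathe [ 12.05  -41.134 276.206] F [-2.289 -0.486  6.951] w -0.13597862420553378 tips 14.0
q [ 0.456  0.237 -0.551  1.527  0.12   1.41  -1.861]
tool axes in lathe [[0.01, 0.002, 1.0], [-1.0, 0.005, 0.01], [-0.005, -1.0, 0.002]]
units to lathe target [ 0.071  0.03  -0.052]
turn units [-0.02   0.11  -0.057]
```

Call:
servo_tool:
  increments:
    - [-1,0,0.06,-0.2,0,0,0]
    - [-1,0,0.18,-0.42,0,0,0]
    - [-1,0,0.34,-0.6,0,0,0]
    - [-1,0.05,0.53,-0.78,0,0,0]
    - [-1,0.07,0.53,-0.78,0,0,0]

```text
time_s: 2.75
tool_pos: [564.9, -16.7, 254.5]
orientation: [[-0.188, 0.001, 0.982], [-0.982, 0.004, -0.188], [-0.004, -1.0, 0.001]]
force: [0.1, -0.3, 0.2]
gripper_width: -0.1
```

```bash
python3 -c "
from h import *
st([-39,-44,224])
"
```

```text
t 2.75 tcp [564.854 -16.672 254.548] lathe [-20.73  -44.14  254.548] F [ 0.158 -0.266  0.189] w -0.0732858898509037 tips 14.0
q [ 0.48   0.173 -0.555  1.638  0.089  1.355 -1.846]
tool axes in lathe [[0.01, 0.001, 1.0], [-1.0, 0.004, 0.01], [-0.004, -1.0, 0.001]]
units to lathe target [-0.005  0.763 -0.457]
turn units [-0.007  0.114 -0.051]
```

```bash
python3 -c "
from h import *
p,d=snapshot('scene');c=p[140:390,130:370];cv2.imwrite('pics/s2.png',cv2.convertScaleAbs(cv2.resize(c,None,fx=2.4,fy=2.4,interpolation=2),alpha=1.6,beta=10)[:,:,::-1])
p,d=snapshot('wrist');cv2.imwrite('pics/w3.png',p[:,:,::-1])
"
```

```text
(no output)
```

View pics/s2.png

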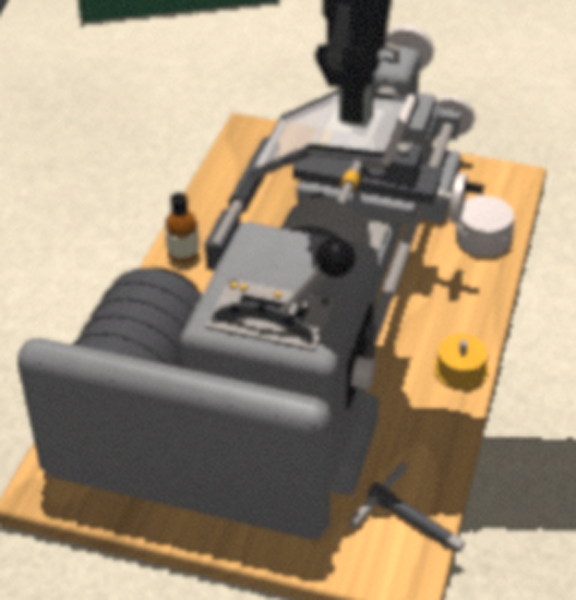

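View pics/w3.png

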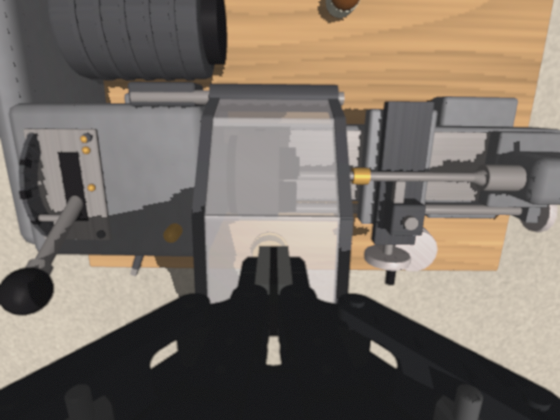

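Both pictures show the guard lowered about as expected, the finger over the flap (wrist: bend at row 217, tips at (272,250)). Continuing along the arc.

Call:
servo_tool:
  increments:
    - [-1,0,0.18,-0.16,0,0,0]
    - [-1,0,0.38,-0.3,0,0,0]
    - [-1,0,0.58,-0.4,0,0,0]
    - [-1,0,0.76,-0.47,0,0,0]
    - [-1,0,0.76,-0.47,0,0,0]

```text
time_s: 3.27
tool_pos: [546.3, -13.7, 223.0]
orientation: [[-0.189, -0.0, 0.982], [-0.982, 0.004, -0.189], [-0.004, -1.0, -0.001]]
force: [-0.3, 0.6, 0.0]
gripper_width: 0.3
```

```bash
python3 -c "
from h import *
st([-45,-44,198])
"
```

```text
t 3.27 tcp [546.303 -13.743 222.988] lathe [-39.494 -44.936 222.988] F [-0.385  0.499  0.043] w 0.2836840089819302 tips 14.0
q [ 0.488  0.15  -0.556  1.725  0.078  1.29  -1.846]
tool axes in lathe [[0.009, -0.001, 1.0], [-1.0, 0.004, 0.009], [-0.004, -1.0, -0.001]]
units to lathe target [-0.022  0.625 -0.137]
turn units [ 0.013  0.104 -0.043]
```

Call:
servo_tool:
  increments:
    - [-1,0,0.17,-0.06,0,0,0]
    - [-1,0,0.33,-0.11,0,0,0]
    - [-1,0,0.46,-0.14,0,0,0]
    - [-1,0,0.55,-0.14,0,0,0]
    - [-1,0,0.6,-0.14,0,0,0]

```text
time_s: 3.68
tool_pos: [540.1, -12.3, 198.1]
orientation: [[-0.188, -0.002, 0.982], [-0.982, 0.004, -0.188], [-0.004, -1.0, -0.003]]
force: [-3.4, 0.3, 1.7]
gripper_width: -0.1
```

```bash
python3 -c "
from h import *
st([-45,-44,196])
"
```

```text
t 3.68 tcp [540.072 -12.344 198.076] lathe [-45.879 -44.796 198.076] F [-3.419 -0.421  1.651] w -0.05151086249249433 tips 14.0
q [ 0.487  0.156 -0.557  1.77   0.082  1.242 -1.852]
tool axes in lathe [[0.009, -0.003, 1.0], [-1.0, 0.004, 0.009], [-0.004, -1.0, -0.003]]
units to lathe target [-0.019  0.052  0.022]
turn units [ 0.036  0.107 -0.043]
```

Call:
servo_tool:
  increments:
    - [-1,0,0.03,0,0,0,0]
    - [-1,0,0.06,0,0,0,0]
    - [-1,0,0.08,0,0,0,0]

```text
time_s: 3.93
tool_pos: [540.0, -12.3, 195.6]
orientation: [[-0.189, -0.003, 0.982], [-0.982, 0.004, -0.188], [-0.003, -1.0, -0.004]]
force: [-4.5, -0.8, 8.6]
gripper_width: 0.2
```

Call:
servo_tool:
  increments:
    - [-1,0,0.04,0,0,0,0]
    - [-1,0,0.07,0,0,0,0]
    - [-1,0,0.07,0,0,0,0]

```text
time_s: 4.18
tool_pos: [540.0, -12.3, 195.3]
orientation: [[-0.189, -0.002, 0.982], [-0.982, 0.003, -0.189], [-0.002, -1.0, -0.003]]
force: [-7.4, -0.2, 15.1]
gripper_width: 0.3
```

Call:
servo_tool:
  increments:
    - [-1,0,-0.4,0,0,0,0]
    - [-1,0,-1.2,0,0,0,0]
    - [-1,0,-1.7,-0.5,0,0,0]
    - [-1,0,-1.8,-1.1,0,0,0]
    - [-1,0,-1.8,-1.1,0,0,0]

```text
time_s: 4.6
tool_pos: [495.7, -3.0, 269.7]
orientation: [[-0.187, 0.0, 0.982], [-0.982, 0.002, -0.187], [-0.002, -1.0, 0.0]]
force: [1.2, -0.0, 0.1]
gripper_width: 0.2
```

```bash
python3 -c "
from h import *
st([-88,86,265])
p,d=snapshot('scene');c=p[140:390,130:370];cv2.imwrite('pics/s3.png',cv2.convertScaleAbs(cv2.resize(c,None,fx=2.4,fy=2.4,interpolation=2),alpha=1.6,beta=10)[:,:,::-1])
p,d=snapshot('wrist');cv2.imwrite('pics/w4.png',p[:,:,::-1])
"
```

```text
t 4.6 tcp [495.669  -2.989 269.727] lathe [-91.255 -44.402 269.727] F [1.221 0.241 0.063] w 0.17425691671090301 tips 14.0
q [ 0.517  0.001 -0.559  1.77  -0.001  1.371 -1.801]
tool axes in lathe [[0.011, -0.0, 1.0], [-1.0, 0.002, 0.011], [-0.002, -1.0, 0.0]]
units to lathe target [-3.259  0.123  0.116]
turn units [ 0.     0.121 -0.019]
```

View pics/s3.png

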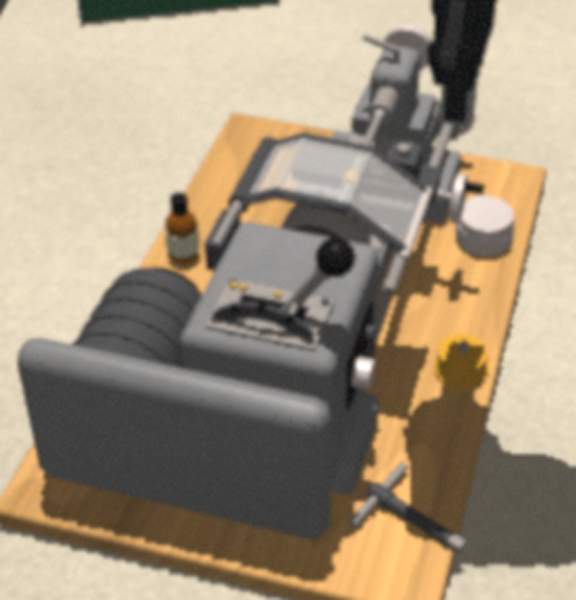

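View pics/w4.png

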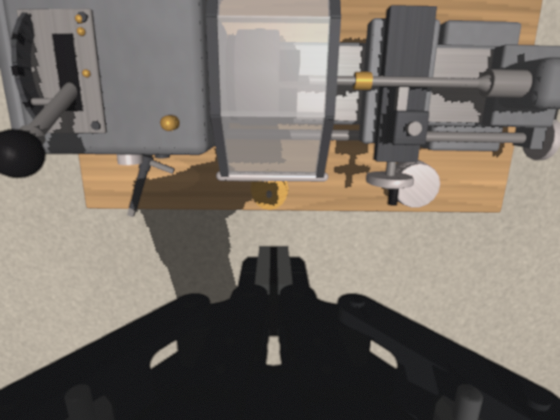

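```bash
python3 -c "
from h import *
for p in [(218,177),(326,177)]:
  print(R.T@(atz('wrist',*p,161)-O))
print('ball',R.T@(atz('wrist',19,153,230.6)-O))
st([-85,86,236])
"
```

```text
[-67.492  -5.87  161.   ]
[-66.747 -83.529 161.   ]
ball [-40.904  82.785 230.6  ]
t 4.7 tcp [497.171  -4.366 267.953] lathe [-89.511 -45.455 267.953] F [ 0.629 -0.361  0.24 ] w 0.19266090404732375 tips 14.0
q [ 0.517  0.006 -0.558  1.769  0.001  1.368 -1.802]
tool axes in lathe [[0.009, -0.001, 1.0], [-1.0, 0.002, 0.009], [-0.002, -1.0, -0.001]]
units to lathe target [-3.284  0.804  0.143]
turn units [ 0.008  0.105 -0.019]
```

Call:
servo_tool:
  increments:
    - [-1,-0.6,0,0,0,0,0]
    - [-1,-1.3,0,0,0,0,0]
    - [-1,-2.0,0,0,0,0,0]
    - [-1,-2.7,0,0.05,0,0,0]
    - [-1,-3.2,0.1,0.1,0,0,0]

```text
time_s: 5.12
tool_pos: [526.3, 123.3, 264.0]
orientation: [[-0.187, 0.001, 0.982], [-0.982, 0.004, -0.187], [-0.004, -1.0, -0.0]]
force: [0.3, 0.5, 0.1]
gripper_width: 0.0
```

```bash
python3 -c "
from h import *
st([-85,85,236])
p,d=snapshot('wrist');cv2.imwrite('pics/w5.png',p[:,:,::-1])
"
```

```text
t 5.12 tcp [526.309 123.319 263.96 ] lathe [-86.185  85.47  263.96 ] F [0.213 0.558 0.143] w 0.02547108715533173 tips 14.0
q [ 0.356  0.124 -0.683  1.678  0.076  1.367 -2.097]
tool axes in lathe [[0.011, -0.0, 1.0], [-1.0, 0.004, 0.011], [-0.004, -1.0, -0.0]]
units to lathe target [0.015 0.699 0.03 ]
turn units [ 0.002  0.124 -0.042]
```

View pics/w5.png

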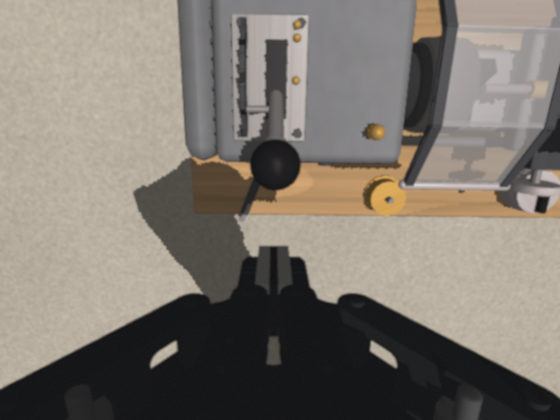

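The beading lies at lathe x = −67 as a shut guard needs, and the ball (275,165) is straight ahead of the tips (274,250). Going down and pushing the lever.

Call:
servo_tool:
  increments:
    - [-1,0,0.35,0,0,0,0]
    - [-1,0,0.72,0,0,0,0]
    - [-1,0,0.74,0.2,0,0,0]
    - [-1,0,0.74,0.45,0,0,0]
    - [-1,0,0.74,0.6,0,0,0]

```text
time_s: 5.58
tool_pos: [550.6, 122.1, 233.3]
orientation: [[-0.184, -0.002, 0.983], [-0.983, 0.007, -0.184], [-0.006, -1.0, -0.004]]
force: [-6.4, -0.7, 4.8]
gripper_width: -0.1
```

Call:
servo_tool:
  increments:
    - [-1,0,0,0.1,0,0,0]
    - [-1,0,0,0.2,0,0,0]
    - [-1,0,0,0.3,0,0,0]
    - [-1,0,0,0.4,0,0,0]
    - [-1,0,0,0.4,0,0,0]

```text
time_s: 6.0
tool_pos: [567.5, 118.6, 233.3]
orientation: [[-0.185, -0.001, 0.983], [-0.983, 0.007, -0.185], [-0.007, -1.0, -0.002]]
force: [0.1, -0.6, -0.3]
gripper_width: 0.2
```

```bash
python3 -c "
from h import *
st([-25,85,235])
p,d=snapshot('wrist');cv2.imwrite('pics/w6.png',p[:,:,::-1])
"
```

```text
t 6.0 tcp [567.528 118.576 233.31 ] lathe [-44.842  88.968 233.31 ] F [ 0.173 -0.598 -0.302] w 0.24957877179321053 tips 14.0
q [ 0.33   0.237 -0.669  1.629  0.143  1.326 -2.118]
tool axes in lathe [[0.013, -0.002, 1.0], [-1.0, 0.007, 0.013], [-0.007, -1.0, -0.002]]
units to lathe target [ 0.105 -0.044  0.495]
turn units [ 0.028  0.147 -0.077]
```

View pics/w6.png

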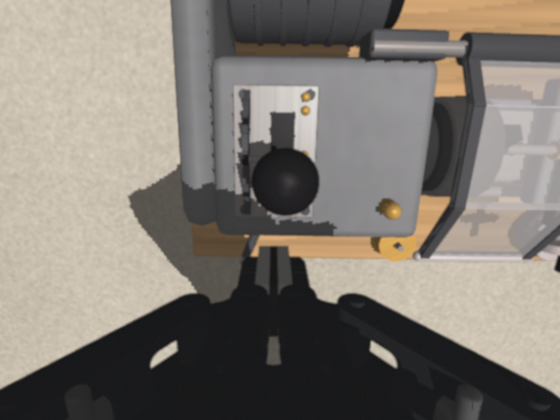

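The lever now stands in the first notch: ball at (285,182), the tips at (273,250), so 4 mm sideways correction is due.

Call:
servo_tool:
  increments:
    - [-1,0.1,-0.1,0,0,0,0]
    - [-1,0.12,-0.12,0.15,0,0,0]
    - [-1,0.12,-0.12,0.3,0,0,0]
    - [-1,0.12,-0.12,0.45,0,0,0]
    - [-1,0.12,-0.12,0.55,0,0,0]

```text
time_s: 6.47
tool_pos: [588.5, 109.6, 237.9]
orientation: [[-0.185, -0.002, 0.983], [-0.983, 0.007, -0.185], [-0.007, -1.0, -0.003]]
force: [-3.1, 0.4, 2.6]
gripper_width: -0.2
```

```bash
python3 -c "
from h import *
st([10,85,238])
"
```

```text
t 6.47 tcp [588.476 109.598 237.892] lathe [-22.532  84.307 237.892] F [-3.143 -0.258  2.574] w -0.16468565586979675 tips 14.0
q [ 0.325  0.277 -0.659  1.576  0.165  1.346 -2.109]
tool axes in lathe [[0.013, -0.003, 1.0], [-1.0, 0.007, 0.013], [-0.007, -1.0, -0.003]]
units to lathe target [-0.007 -0.005  0.813]
turn units [ 0.036  0.144 -0.076]
```

Call:
servo_tool:
  increments:
    - [-1,0,0,0.12,0,0,0]
    - [-1,0,0.02,0.25,0,0,0]
    - [-1,0,0.04,0.38,0,0,0]
    - [-1,0,0.06,0.5,0,0,0]
    - [-1,0,0.06,0.6,0,0,0]

```text
time_s: 6.88
tool_pos: [612.7, 105.2, 234.9]
orientation: [[-0.185, -0.002, 0.983], [-0.983, 0.008, -0.185], [-0.007, -1.0, -0.003]]
force: [-1.8, 0.4, -0.7]
gripper_width: -0.0
```

```bash
python3 -c "
from h import *
st([17,85,235])
"
```

```text
t 6.88 tcp [612.719 105.207 234.903] lathe [  2.1    84.795 234.903] F [-1.813  0.068 -0.65 ] w -0.0237333363691091 tips 14.0
q [ 0.31   0.331 -0.648  1.522  0.194  1.356 -2.11 ]
tool axes in lathe [[0.013, -0.003, 1.0], [-1.0, 0.007, 0.013], [-0.007, -1.0, -0.003]]
units to lathe target [-0.    -0.004  0.373]
turn units [ 0.036  0.145 -0.082]
```

Call:
servo_tool:
  increments:
    - [-1,0,0,0.08,0,0,0]
    - [-1,0,0,0.16,0,0,0]
    - [-1,0,0,0.24,0,0,0]
    - [-1,0,0,0.3,0,0,0]
    - [-1,0,0,0.34,0,0,0]

```text
time_s: 7.3
tool_pos: [626.7, 102.3, 235.0]
orientation: [[-0.186, -0.001, 0.983], [-0.983, 0.007, -0.186], [-0.007, -1.0, -0.002]]
force: [0.7, -1.0, -0.4]
gripper_width: -0.0
```

```bash
python3 -c "
from h import *
st([18,85,235])
p,d=snapshot('wrist');cv2.imwrite('pics/w7.png',p[:,:,::-1])
"
```

```text
t 7.3 tcp [626.719 102.336 234.951] lathe [ 16.391  84.748 234.951] F [ 0.852 -0.878 -0.438] w -0.013226967225630723 tips 14.0
q [ 0.301  0.359 -0.641  1.488  0.209  1.364 -2.109]
tool axes in lathe [[0.012, -0.002, 1.0], [-1.0, 0.007, 0.012], [-0.007, -1.0, -0.002]]
units to lathe target [-0.006 -0.001  0.04 ]
turn units [ 0.028  0.14  -0.082]
```

View pics/w7.png

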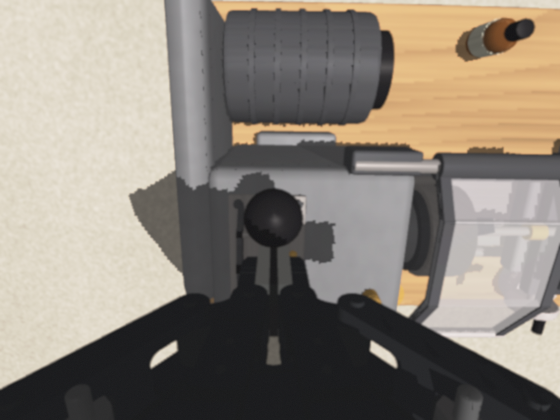

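```bash
python3 -c "
from h import *
print('ball',R.T@(atz('wrist',273,218,230.6)-O))"
```

```text
ball [ 43.221  84.713 230.6  ]
```

Call:
servo_tool:
  increments:
    - [-1,0,0,0.04,0,0,0]
    - [-1,0,0,0.08,0,0,0]
    - [-1,0,0,0.11,0,0,0]
    - [-1,0,0,0.11,0,0,0]

```text
time_s: 7.68
tool_pos: [629.8, 101.8, 235.0]
orientation: [[-0.185, -0.004, 0.983], [-0.983, 0.007, -0.185], [-0.006, -1.0, -0.005]]
force: [-5.5, -0.1, 2.9]
gripper_width: -0.0
```

Call:
servo_tool:
  increments:
    - [-1,0,0,-0.4,0,0,0]
    - [-1,0,0,-1.0,0,0,0]
    - [-1,0,-0.5,-1.8,0,0,0]
    - [-1,0,-1.2,-2.6,0,0,0]
    - [-1,0,-2.0,-3.2,0,0,0]

```text
time_s: 8.1
tool_pos: [501.6, 125.4, 314.9]
orientation: [[-0.184, -0.008, 0.983], [-0.983, 0.007, -0.184], [-0.005, -1.0, -0.009]]
force: [1.3, 0.2, 0.7]
gripper_width: -0.0
```

Call:
servo_tool:
  increments:
    - [-1,0,0,-0.5,0,0,0]
    - [-1,0,0,-0.5,0,0,0]
    - [-1,0,0,-0.5,0,0,0]

```text
time_s: 8.35
tool_pos: [481.9, 129.3, 316.1]
orientation: [[-0.183, -0.004, 0.983], [-0.983, 0.005, -0.183], [-0.004, -1.0, -0.005]]
force: [0.2, 0.2, 0.2]
gripper_width: -0.2
```

```bash
python3 -c "
from h import *
st()
for n in ['scene','wrist','top']:
  p,d=snapshot(n)
  if n=='scene': p=cv2.convertScaleAbs(cv2.resize(p[140:390,130:370],None,fx=2.4,fy=2.4,interpolation=2),alpha=1.6,beta=10)
  cv2.imwrite('pics/f_%s.png'%n,p[:,:,::-1])
"
```

```text
t 8.35 tcp [481.892 129.323 316.073] lathe [-130.913   82.576  316.073] F [0.133 0.183 0.15 ] w -0.18878284049125807 tips 14.0
q [ 0.389 -0.002 -0.692  1.68  -0.007  1.465 -2.057]
tool axes in lathe [[0.014, -0.005, 1.0], [-1.0, 0.004, 0.014], [-0.004, -1.0, -0.005]]
turn units [ 0.058  0.166 -0.047]
```

View pics/f_scene.png

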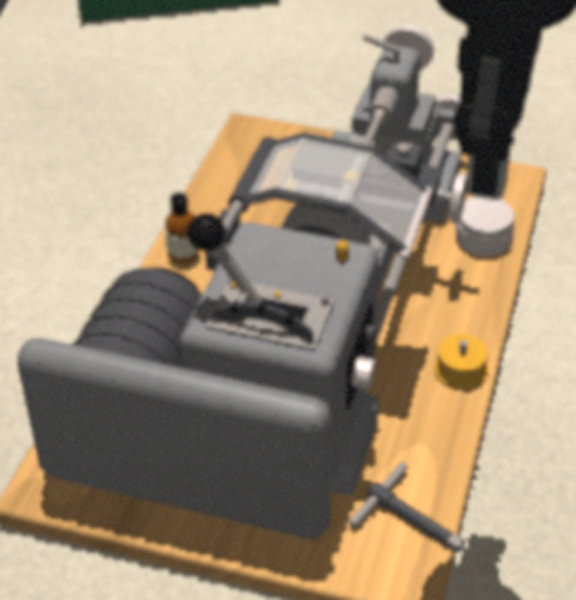

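View pics/f_wrist.png

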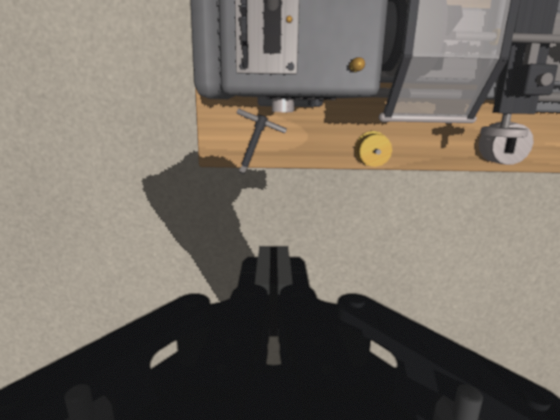

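```bash
python3 -c "
from h import *
print('ball scene',R.T@(atz(*scc(206,232),230.6)-O))
for u in [(384,117),(474,118)]: print('bead',R.T@(atz('wrist',*u,161)-O))
x,e=tri(('wrist',384,117),scc(410,247));print('bead tri',R.T@(x-O),e)
p=cv2.imread('pics/f_top.png')[105:310,150:410];cv2.imwrite('pics/f_topc.png',cv2.convertScaleAbs(cv2.resize(p,None,fx=3,fy=2.9,interpolation=2),alpha=1.6,beta=10))"
```

```text
ball scene [ 40.746  85.931 230.6  ]
bead [-67.456  -7.802 161.   ]
bead [-66.854 -82.304 161.   ]
bead tri [-70.255  -7.937 163.903] [np.float64(3.072814014316173), np.float64(3.07281401431625)]
```

View pics/f_topc.png

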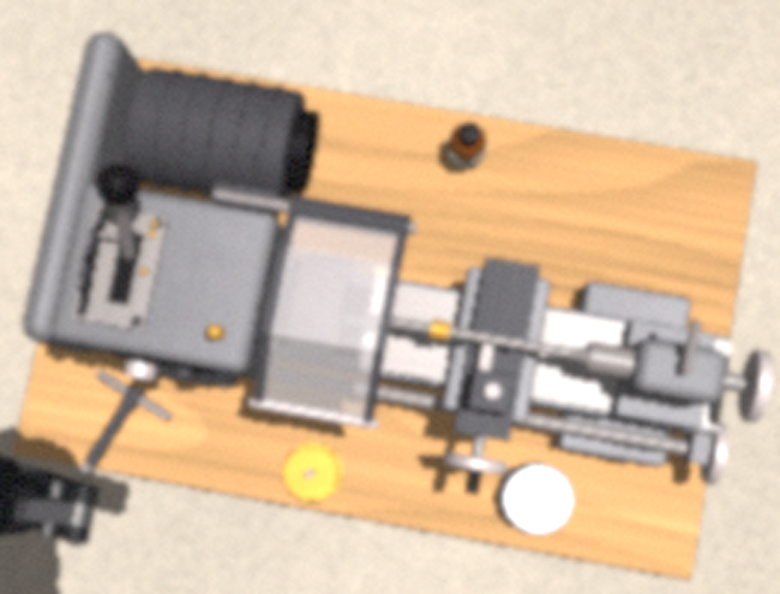

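```bash
python3 -c "
from h import *
print(R.T@(tri(topc(118,184),scc(206,232))[0]-O))
print(env.hand_in())"
```

```text
[ 42.64   84.904 229.645]
the job is handed in; nothing more can be done
None
```

The guard is shut and the speed lever is home in the second notch. I did both with closed fingertips, pushing only, and handed the job in after about 8.5 s of the 56 s. No verdict was reported.

- **Guard:** I pushed the flap down along its arc until it met the stop. The force rose from about 10 N to 17 N with only 0.3 mm more movement. Afterwards the beading lay at lathe x −67 mm, as it should when shut. Its measured height was 164 mm against the 161 mm expected; that check is good to about 3 mm, and the allowed 0.06 rad would be about 7 mm.
- **Lever:** I pushed it through the first notch and into the second. A last nudge met the end stop at about 6 N. The ball was then measured at lathe (42.6, 84.9, 229.6) mm, against (42.5, 85, 230.6) mm expected.
- **Forces and clearance:** The highest force I read was about 17 N. The arm ended clear of everything, with the wrist force near zero.
- **Loose things:** In the top view the chuck key, barrel, tin and oil bottle look just as they did at the start. I compared them by eye and did not measure them.

No check failed. The only disagreement was the 3 mm in beading height.

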